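Open the empty bar clamp for the next glue-up

TASK

Two bar clamps lie side by side on the bench: one grips a glued pair of stone strips that is still curing, the other is empty. Make the empty one ready for the next slab: press down the release lever of its sliding jaw and, keeping it pressed but without forcing anything, push the jaw back along the bar right up to the end-stop bolt, then let the lever spring up and come away. Nothing needs gripping or lifting: leave the curing clamp, its stones and everything else on the bench where they are.

Things in the scene. Friction and masses are not known exactly. Their poses are not given: they have to be found in the camera images.
- empty_clamp: The empty clamp, screwed down in timber cradles: aluminium bar 26 mm wide, 417 mm long, top 40.5 mm above the bench, steel ratchet teeth (8 mm pitch) sunk in it; iron screw head at one end, sliding jaw on the bar. Origin on the bench under the bar; x along the bar away from the screw, the way the jaw is pushed back (to the robot's left); z up. End-stop bolt heads on the bar's sides at x = 189 mm.
- empty_jaw (a joint): Travel of the empty clamp's sliding jaw along its bar, in m: 0 nearest the screw, growing as it is pushed back (along +x of the clamp), 0.16 against the end-stop bolt. With the release up a tooth blocks it from going back; with the release held down it slides freely (about 1 N).
- empty_release (a joint): Angle of the empty clamp's release lever, in rad: 0 up (pawl in the teeth), 0.25 fully pressed. The pawl clears the teeth above about 0.15. A spring brings it back up as soon as it is let go; fully pressing it at the thumb plate takes about 7 N and moves the plate down 11 mm.
- empty_thumb (a point): Centre of the top of the thumb plate of the empty clamp's release lever, behind the jaw, over the bar: steel, 34 mm along the bar, 36 mm across, 62 mm above the bench (51 when pressed). A lip across its rear end (towards the bar's open end), 15 mm behind this point, stands 10 mm above the plate: a fingertip can push the jaw back against it. The point turns with the lever.
- empty_face (a point): Middle of the clamping face of the empty clamp's sliding jaw, 60 mm above the bench. The jaw's upright is 45 mm wide, 14 mm thick and 78 mm high; behind it two side ribs (41 mm over both) slope down to 48 mm height, ending 60 mm behind the face. The lever's thumb plate is centred 92 mm behind the face.
- full_clamp: The other clamp, of the same make, lying parallel to the empty one within a few degrees, 155 to 172 mm from it, nearer to or farther from the robot; it holds the glued pair. Same origin and axes as empty_clamp.
- full_jaw (a joint): Travel in m of the full clamp's sliding jaw (0.064, against the stone). To be left alone.
- full_release (a joint): Angle in rad of the full clamp's release lever (0 up). To be left alone.
- pair_mid (a point): Centre of the glued pair of stone strips in the full clamp: 124 mm along the bar, 110 mm across, 28 mm thick, lying on the bar, top 69 mm above the bench. Loose; to be left in place.
- slab_mid (a point): Centre of the next slab: stone, 150 x 200 x 30 mm, lying on the bench to the robot's left. Loose.
- cartridge_mid (a point): Middle of a sealant cartridge standing upright beyond the clamps, a little to the left, 49 mm in diameter, 300 mm high with its nozzle. Loose.
- offcut_mid (a point): Centre of a stone offcut, 70 x 35 x 30 mm, lying on the bench beside the empty clamp's bar. Loose.
- chisel_mid (a point): A wood-handled chisel lying on the bench to the robot's left, 260 mm long, 27 mm thick; point about its middle. Loose.
- hammer_grip (a point): Grip of a hammer lying on the robot's left. Loose.
- knife_mid (a point): A filling knife with a wooden handle lying on the robot's right, 220 mm long; point where blade and handle meet. Loose.

How it is judged:
By the outcome, as a careful person would: the job done as asked, in the order asked, and still so for the second after the job is handed in, with the robot touching nothing.
It also fails if it takes over 38 s, if anything falls off the work surface, if the arm or the gripper's body presses on something with over 40 N, if the wrist force passes 120 N, or if a joint passes its speed limit or range.

ROBOT

A 6-joint arm with a two-finger parallel gripper is mounted at the origin on the work surface. World frame = base frame: x ahead of the robot, y to its left, z up, the work surface at z = 0. Lengths are in m, angles in rad, forces in N, time in s.
With the tool pointing down it reaches from about 0.35 to 0.8 m from the base axis. Payload 7.3 kg.
Tool frame: the origin (TCP) lies at the very end of the fingers, on their centre line; the grasp point (between the pads) lies 19 mm behind it; z points along the fingers, y is the line along which they close (so a half turn about z gives the same grasp; the last joint's range is limited). The gripper opens to 85 mm and grips with 20 to 120 N. Pads are 22 mm wide; open, the fingers measure 114 mm over their backs; the gripper's body (76 mm by 85 mm) begins 54 mm behind the grasp point. The pads swing forward as they close: fully open they stand 13 mm farther back than shut.
Start: joints at [1.077, 0.342, 1.524, -0, 1.275, -0.146], TCP at [0.179, 0.494, 0.231] pointing down, gripper open.
Joint ranges: [-2.53, 2.53], [-0.77, 2.02], [0.04, 2.7], [-1, 4.14], [0.28, 2.66], [-3.11, 3.11]. Speed limits (rad/s): [2.57, 2.57, 3.14, 3.14, 3.14, 3.14].

INTERFACE

Orientations are given as a unit quaternion [x, y, z, w].
In Python, from station import ctrl gives the robot as it stands.
- The arm moves only by the shell command python3 -m crank 'ROWS' [FORCE]. ROWS is JSON, a list of rows, each a list of 3 entries, a list of its own where there are three numbers: the shift along the tool's x, y, z in units of 15 cm (1.0 is 15 cm), then the turn, a rotation vector about the tool's x, y, z in units of pi rad (1.0 is pi rad), then the closure, from -1 (fully open) to 1 (shut). A call has 1 to 8 rows; each row is the pose to reach, as a shift and turn from the pose commanded when the call began, along the tool's axes at that moment, turning the shorter way round; what a row does not reach only later rows make up. A row lasts 1/8 s, in which the tool goes at most 62.5 mm and 10.7 degrees, less where a joint would pass 70% of its speed; a pose out of reach is approached as far as the arm can. A call with a number of a shift or a turn outside -1 to 1 is refused whole. A call with a gripper value outside its range is refused whole. The fingers move at their own pace and stop on an object; FORCE is the grip in N (left out, the last holds). Time passes only in rows, so rows that repeat a pose let the fingers close. It gives the time, the measured TCP pose, the force and the opening at its end, in the units of the state.
- ctrl.state(): the state, without advancing time (a new reading comes with each control period).
- ctrl.get_image(name): name is "scene" or "top" or "wrist"; returns (picture, depth): 420x560x3 uint8, blue, green, red; 420x560 float32, m along the optical axis (not along the pixel's ray), 0 where there is no reading.
- ctrl.camera_params(name): a dict with "mtx" (3x3 intrinsics, pixels), "rvec" (rotation vector, rad) and "tvec" (3), from world to camera coordinates, as OpenCV has them. Camera axes: x right, y down, z forward; pixel columns grow to the right and rows downward; lengths in m; the calibration is good to about 2 mm. A picture is of the moment at which its call begins: read the wrist's pose just before it. camera_params takes no time and is no camera call; for the wrist camera it gives the pose at the moment of the call.
- ctrl.close_job(): hands the job in, once; it reports no verdict.
Trained networks look in the newest picture that a camera, given by its name, has taken for a name from the list of things; names that differ only in an ending like _2 or _b are one class to them, and where a whole thing is asked for, a point or a joint stands for the part that bears it (a point fixed in the world has none). Each returns a list of dicts, best first, with "conf" (0 to 1); they miss things now and then, are a little off and sometimes report something else, mostly with a low value. They report only what shows in the picture. A call takes as long as a camera call.
- ctrl.spot_in(target, camera): "location" ([x, y, z] in m, in world coordinates, good to about 4 mm: the middle of the surface that is visible of it).
The state is a dict: "time_s": time; "joint_pos": joint angles; "joint_velocities": joint speeds; "joint_torque": joint torques, N m; "ee_pos": TCP position; "ee_rot": TCP orientation; "contact_force": force on the tool from outside, world axes, zero at the start; "wrist_torque": the same for the moment, N m; "grip_width": finger opening in m.
Only numpy, scipy, OpenCV 4.12 (cv2) and the standard library are available. Lean on these libraries where they do the work, as an engineer would, in place of code of your own. Each camera call takes 0.05 s, during which the arm holds its last target. There are 200 camera calls.

## Working session

There is one attempt and no reset: what is moved stays moved. The work goes in short steps, Python scripts to look and compute and a shell command to move; the robot and the scene stay as the last step left them, time stands still between calls to the robot, and variables do not carry over. Pictures are saved under pics/ and viewed, on a budget of 10 in all, crops included, one or two more only if the job needs it, and the job is handed in when it is done.

```bash
mkdir -p pics; ls
cat > h.py <<'E'
import numpy as np,cv2
from station import ctrl
from scipy.spatial.transform import Rotation as R
def grab(n,f):
    im,d=ctrl.get_image(n); cv2.imwrite('pics/'+f,im); np.savez('pics/'+f+'.npz',d=d); return im,d
def world(n,d,u,v,p=None):
    p=p or ctrl.camera_params(n); K=np.array(p['mtx']);Rm=cv2.Rodrigues(np.array(p['rvec'],float))[0];t=np.array(p['tvec'],float).ravel()
    z=d[v,u]; c=np.linalg.inv(K)@np.array([u,v,1])*z
    return Rm.T@(c-t)
E
python3 - <<'E'
from h import *
s=ctrl.state();print(s)
grab('top','top1.png');
for n in ['empty_thumb','empty_face','full_jaw','pair_mid','offcut_mid','cartridge_mid','empty_clamp','full_clamp']:
    print(n,[(round(x['conf'],2),np.round(x['location'],3)) for x in ctrl.spot_in(n,'top')][:3])
grab('scene','scene1.png')
E
```

```text
pics
{'time_s': 0.0, 'joint_pos': array([ 1.07698655e+00,  3.42721975e-01,  1.52504209e+00, -2.28099253e-05,
        1.27541387e+00, -1.45988989e-01]), 'joint_velocities': array([ 1.58649192e-03, -4.64028829e-05, -9.46850831e-04,  2.32469410e-03,
       -7.67369987e-04,  6.01807796e-04]), 'joint_torque': array([ 5.09539441e-04, -4.33680618e+01, -2.46009082e+01, -1.42526051e-04,
        7.93072977e-03, -4.38282746e-05]), 'ee_pos': array([0.17872612, 0.49319706, 0.23061761]), 'ee_rot': array([ 1.73031737e-01,  9.84915930e-01, -7.55857652e-04, -2.38907435e-04]), 'contact_force': array([-0.84661617,  0.76633722,  0.3707832 ]), 'wrist_torque': array([-0.04038455, -0.02188222,  0.04142713]), 'grip_width': 0.08520003497982805}
empty_thumb [(0.62, array([0.648, 0.013, 0.061])), (0.25, array([0.627, 0.344, 0.028]))]
empty_face [(0.75, array([ 0.645, -0.029,  0.06 ]))]
full_jaw [(0.57, array([ 0.478, -0.031,  0.06 ]))]
pair_mid [(0.79, array([ 0.49 , -0.135,  0.07 ]))]
offcut_mid [(0.61, array([0.721, 0.079, 0.029]))]
cartridge_mid [(0.77, array([0.774, 0.244, 0.179]))]
empty_clamp [(0.98, array([ 0.65 , -0.108,  0.041])), (0.59, array([0.772, 0.242, 0.18 ]))]
full_clamp [(0.82, array([ 0.482, -0.029,  0.052])), (0.17, array([0.387, 0.482, 0.02 ]))]
```

View pics/top1.png

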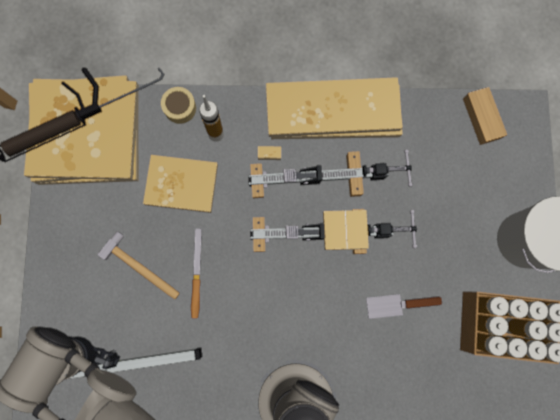

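View pics/scene1.png

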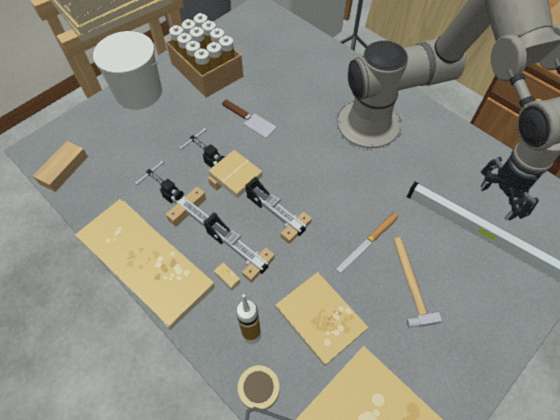

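The top view shows the empty clamp as the farther one: bar from (250,180) to (410,167), jaw at (312,175). The pair sits in the nearer clamp at (346,230), the offcut at (269,152) and the cartridge at (211,118). Next I'll get the bar line from the depth image and work out the approach.

```bash
cat >> h.py <<'E'
def cloud(n,d,p=None):
    p=p or ctrl.camera_params(n); K=np.array(p['mtx']);Rm=cv2.Rodrigues(np.array(p['rvec'],float))[0];t=np.array(p['tvec'],float).ravel()
    v,u=np.indices(d.shape); c=np.stack([u,v,np.ones_like(u)],-1)@np.linalg.inv(K).T*d[...,None]
    return (c-t)@Rm
def plan(target,ydir,s=None):
    """shift in tool units and turn in units of pi from present pose to TCP target, pointing down, tool y along ydir"""
    s=s or ctrl.state(); r=R.from_quat(s['ee_rot']); y=np.r_[ydir[:2],0]/np.linalg.norm(ydir[:2]); z=np.array([0,0,-1.])
    G=R.from_matrix(np.c_[np.cross(y,z),y,z])
    return np.round(r.inv().apply(np.array(target)-s['ee_pos'])/.15,3),np.round((r.inv()*G).as_rotvec()/np.pi,3)
E
python3 - <<'E'
from h import *
d=np.load('pics/top1.png.npz')['d']; W=cloud('top',d)
m=(W[...,2]>.034)&(W[...,2]<.046)&(abs(W[...,0]-.65)<.035)&(W[...,1]<.12)&(W[...,1]>-.13)
P=W[m][:,:2];f=cv2.fitLine(P.astype(np.float32),cv2.DIST_HUBER,0,.01,.01).ravel();print(len(P),f,np.ptp(P[:,1]),P[:,1].max())
n=np.array([abs(f[1]),-f[0]*np.sign(f[1])]) # across bar, +x
for y in np.arange(-.05,.09,.006):
    q=W[(abs(W[...,1]-y)<.004)&(abs(W[...,0]-.65)<.05)]; print(round(y,3),round(q[:,2].max(),3),end=' | ')
print(n,plan([.648,.013,.16],[n[0],n[1]]))
im=cv2.imread('pics/top1.png')[130:215,235:385];cv2.imwrite('pics/c1.png',cv2.resize(im,None,fx=5,fy=5,interpolation=cv2.INTER_CUBIC))
E
```

```text
454 [ 7.7326827e-02 -9.9700582e-01  6.4794838e-01 -4.0558356e-04] 0.24714250490024553 0.11733439858029017
-0.05 0.075 | -0.044 0.071 | -0.038 0.07 | -0.032 0.068 | -0.026 0.063 | -0.02 0.059 | -0.014 0.058 | -0.008 0.058 | -0.002 0.061 | 0.004 0.068 | 0.01 0.068 | 0.016 0.069 | 0.022 0.068 | 0.028 0.072 | 0.034 0.078 | 0.04 0.079 | 0.046 0.045 | 0.052 0.045 | 0.058 0.045 | 0.064 0.044 | 0.07 0.046 | 0.076 0.046 | 0.082 0.044 | 0.088 0.045 | [0.9970058  0.07732683] (array([-4.032, -1.946,  0.475]), array([ 0.   , -0.   ,  0.365]))
```

View pics/c1.png

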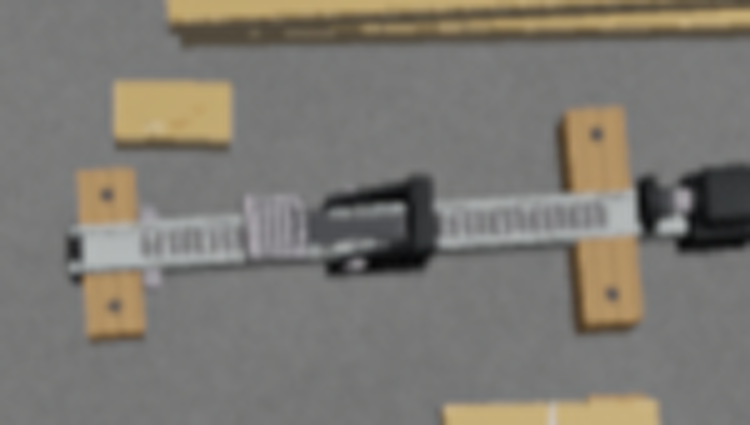

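The zoomed crop shows the thumb plate spanning columns 248–308 with its centre near (277,223), the lip at its left end, the stop bolts at about column 150, and the jaw upright at about column 420. Depth reads about 4–5 mm high. The first move is a coarse approach at height.

```bash
python3 -m crank '[[[-0.35,-0.17,0],[0,0,0],1],[[-0.7,-0.34,0],[0,0,0],1],[[-1,-0.49,0],[0,0,0],1],[[-1,-0.49,0],[0,0,0],1]]' 40
python3 -m crank '[[[-0.35,-0.17,0],[0,0,0],1],[[-0.7,-0.34,0],[0,0,0],1],[[-1,-0.49,0],[0,0,0],1],[[-1,-0.49,0],[0,0,0],1]]'
python3 -m crank '[[[-0.35,-0.17,0],[0,0,0],1],[[-0.7,-0.34,0],[0,0,0],1],[[-1,-0.49,0],[0,0,0],1],[[-1,-0.49,0],[0,0,0],1]]'
python3 - <<'E'
from h import *
print(plan([.648,.02,.16],[.997,.077]))
E
```

```text
time_s: 1.0
ee_pos: [0.2969, 0.3714, 0.2315]
ee_rot: [0.175, 0.985, -0.0, 0.0]
contact_force: [-1.5, 0.3, -0.0]
grip_width: 0.0122
time_s: 1.5
ee_pos: [0.4124, 0.2519, 0.2312]
ee_rot: [0.175, 0.985, 0.0, 0.0]
contact_force: [-0.1, 0.5, 0.3]
grip_width: 0.0
time_s: 2.0
ee_pos: [0.528, 0.1323, 0.2308]
ee_rot: [0.174, 0.985, 0.0, -0.0]
contact_force: [-1.4, -0.4, -0.1]
grip_width: -0.0001
(array([-1.008, -0.429,  0.472]), array([-0.   , -0.   ,  0.364]))
```

```bash
python3 -m crank '[[[-0.3,-0.13,0.05],[0,0,0.055],1],[[-0.6,-0.26,0.1],[0,0,0.11],1],[[-0.9,-0.4,0.2],[0,0,0.165],1],[[-1,-0.43,0.25],[0,0,0.22],1],[[-1,-0.43,0.25],[0,0,0.275],1],[[-1,-0.43,0.25],[0,0,0.33],1],[[-1,-0.43,0.25],[0,0,0.364],1],[[-1,-0.43,0.25],[0,0,0.364],1]]'
python3 - <<'E'
from h import *
p=ctrl.camera_params('wrist');im,d=grab('wrist','w1.png')
W=cloud('wrist',d,p);np.save('pics/w1W.npy',W)
for n in ['empty_thumb','empty_face','empty_jaw']:
    print(n,[(round(x['conf'],2),np.round(x['location'],3)) for x in ctrl.spot_in(n,'wrist')][:3])
print(ctrl.state()['ee_pos'])
E
```

```text
time_s: 3.0
ee_pos: [0.6453, 0.0239, 0.1938]
ee_rot: [0.677, 0.736, 0.0, -0.0]
contact_force: [0.0, 1.0, 0.2]
grip_width: -0.0003
empty_thumb [(0.67, array([0.646, 0.019, 0.061]))]
empty_face [(0.81, array([0.648, 0.009, 0.062]))]
empty_jaw [(0.56, array([0.648, 0.006, 0.061]))]
[0.64565908 0.0221592  0.19387615]
```

View pics/w1.png

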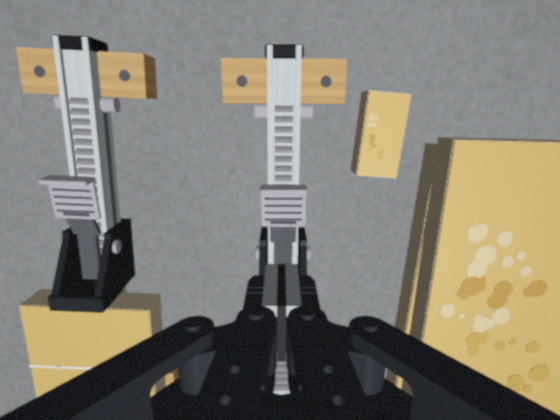

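The wrist view shows the empty clamp centred, with its plate at columns 261–306 and rows 186–225 and the lip on top at rows 186–193. The bolts are at row 112 and the bar end at row 47. The closed fingers cover the rows below about 300. Next I'll turn these pixels into positions.

Run:
```python
from h import *
W=np.load('pics/w1W.npy')
for v in (182,186,189,192,196,200,205,210,215,220,224,227): print(v,np.round(W[v,283],4))
print('cols',[np.round(W[207,u],3).tolist() for u in (258,262,266,300,304,308)])
print('bolts',np.round(W[112,260],3),np.round(W[112,307],3),'end',np.round(W[56,283],3),'bar',np.round(W[150,[270,297]],3))
```

```text
182 [0.6468 0.0357 0.0357]
186 [0.6464 0.0387 0.0661]
189 [0.6465 0.0378 0.0722]
192 [0.6466 0.0359 0.0741]
196 [0.6472 0.0301 0.063 ]
200 [0.6475 0.0266 0.0619]
205 [0.6478 0.0227 0.0624]
210 [0.6482 0.0183 0.0612]
215 [0.6486 0.0137 0.0599]
220 [0.649  0.0092 0.059 ]
224 [0.6493 0.0056 0.0584]
227 [0.6495 0.0027 0.0574]
cols [[0.625, 0.002, 0.0], [0.631, 0.02, 0.062], [0.634, 0.02, 0.062], [0.661, 0.022, 0.062], [0.665, 0.022, 0.06], [0.674, 0.006, -0.001]]
bolts [0.623 0.091 0.029] [0.662 0.094 0.03 ] end [0.638 0.134 0.039] bar [[0.634 0.062 0.039]
 [0.656 0.064 0.04 ]]
```

The thumb point is at about (0.648, 0.020, 0.062), which matches the given heights. The lip's front face is at y≈0.034. Tool +x runs along clamp +x. I'll descend to just above the plate.

```bash
python3 -m crank '[[[-0.015,0.015,0.3],[0,0,0],1],[[-0.015,0.015,0.6],[0,0,0],1],[[-0.015,0.015,0.75],[0,0,0],1],[[-0.015,0.015,0.82],[0,0,0],1],[[-0.015,0.015,0.82],[0,0,0],1],[[-0.015,0.015,0.82],[0,0,0],1]]'
python3 - <<'E'
from h import *
s=ctrl.state();print(s['ee_pos'],s['contact_force'],s['ee_rot'])
grab('wrist','w2.png')
E
```

```text
time_s: 3.95
ee_pos: [0.6491, 0.0191, 0.0722]
ee_rot: [0.678, 0.735, 0.001, 0.001]
contact_force: [0.4, 0.2, -0.4]
grip_width: -0.0001
[0.64913577 0.01910082 0.07223233] [ 0.42825459  0.17830757 -0.35630412] [0.67838265 0.73470775 0.00080184 0.00093254]
```

View pics/w2.png

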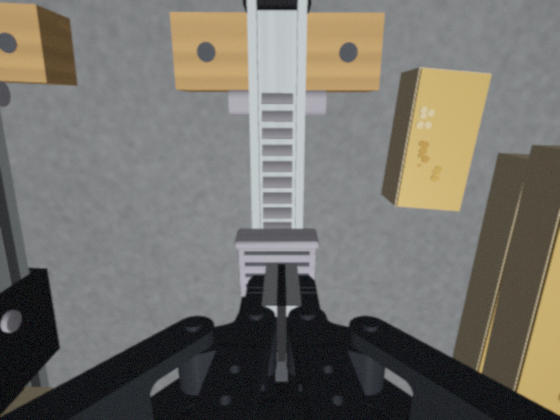

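The view shows the closed fingertips at (281,265) over the plate (columns 238–318), just in front of the lip at rows 230–247. I'll press in small steps.

```bash
python3 -m crank '[[[0,0,0.04],[0,0,0],1],[[0,0,0.07],[0,0,0],1],[[0,0,0.09],[0,0,0],1],[[0,0,0.105],[0,0,0],1],[[0,0,0.12],[0,0,0],1],[[0,0,0.12],[0,0,0],1]]'
```

```text
time_s: 4.75
ee_pos: [0.6486, 0.0191, 0.0533]
ee_rot: [0.678, 0.735, 0.0, 0.0]
contact_force: [-0.0, 0.9, 7.0]
grip_width: -0.0002
```

The lever is pressed at about 7 N, roughly 9 of its 11 mm. I'll start pushing back along +x.

```bash
python3 -m crank '[[[0.015,0,0.004],[0,0,0],1],[[0.03,0,0.004],[0,0,0],1],[[0.045,0,0.004],[0,0,0],1],[[0.06,0,0.004],[0,0,0],1],[[0.08,0,0.004],[0,0,0],1],[[0.1,0,0.004],[0,0,0],1],[[0.12,0,0.004],[0,0,0],1],[[0.14,0,0.004],[0,0,0],1]]'
python3 - <<'E'
from h import *
s=ctrl.state();print(s['ee_pos'],s['contact_force'],s['wrist_torque']);grab('wrist','w3.png')
E
```

```text
time_s: 5.75
ee_pos: [0.647, 0.0396, 0.0529]
ee_rot: [0.678, 0.735, 0.0, 0.001]
contact_force: [0.1, -1.1, 7.4]
grip_width: -0.0001
[0.64700121 0.03957674 0.05290516] [ 0.0848655  -1.10729058  7.38820711] [-0.25548414  0.19213072 -0.01044513]
```

View pics/w3.png

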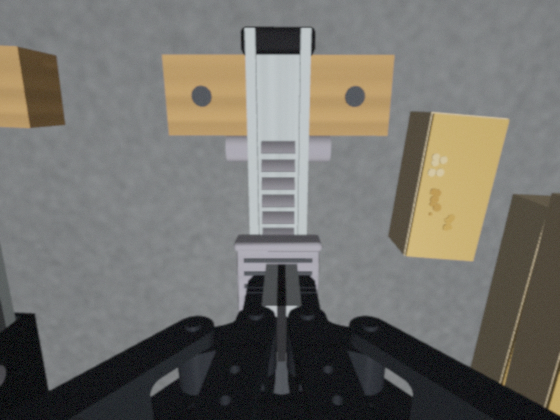

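The jaw is moving: the bolts have come from row 103 to row 150 while the plate stays under the tip, with about 1 N along the bar. Continuing.

```bash
python3 -m crank '[[[0.03,0,0],[0,0,0],1],[[0.06,0,0],[0,0,0],1],[[0.1,0,0],[0,0,0],1],[[0.14,0,0],[0,0,0],1],[[0.18,0,0],[0,0,0],1],[[0.22,0,0],[0,0,0],1],[[0.25,0,0],[0,0,0],1],[[0.27,0,0],[0,0,0],1]]'
python3 -m crank '[[[0.025,0,0],[0,0,0],1],[[0.05,0,0],[0,0,0],1],[[0.075,0,0],[0,0,0],1],[[0.1,0,0],[0,0,0],1],[[0.12,0,0],[0,0,0],1],[[0.14,0,0],[0,0,0],1]]'
```

```text
time_s: 6.8
ee_pos: [0.6438, 0.0801, 0.0529]
ee_rot: [0.678, 0.735, 0.0, 0.001]
contact_force: [-0.7, -1.8, 5.4]
grip_width: 0.0002
time_s: 7.55
ee_pos: [0.6422, 0.1009, 0.0529]
ee_rot: [0.678, 0.735, 0.0, 0.001]
contact_force: [-0.2, -1.2, 6.1]
grip_width: -0.0001
```

```bash
python3 -m crank '[[[0.02,0,0],[0,0,0],1],[[0.035,0,0],[0,0,0],1],[[0.05,0,0],[0,0,0],1],[[0.06,0,0],[0,0,0],1],[[0.07,0,0],[0,0,0],1],[[0.07,0,0],[0,0,0],1]]'
python3 - <<'E'
from h import *
s=ctrl.state();print(s['ee_pos'],s['contact_force'],s['wrist_torque']);grab('wrist','w4.png')
E
```

```text
time_s: 8.3
ee_pos: [0.6414, 0.1115, 0.053]
ee_rot: [0.678, 0.735, 0.0, 0.001]
contact_force: [-0.2, 0.2, 6.9]
grip_width: 0.0002
[0.64139043 0.11154537 0.05295598] [-0.21749173  0.23534694  6.86177633] [-0.07244229  0.15115037 -0.04961701]
```

View pics/w4.png

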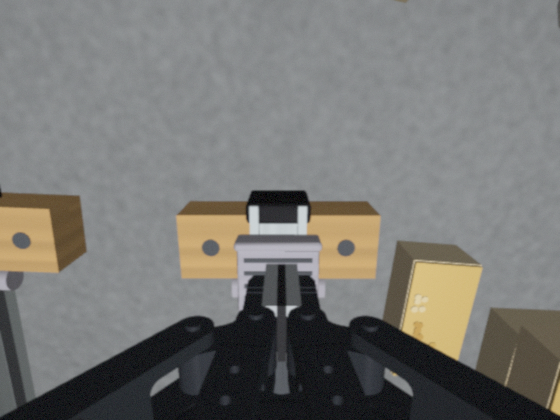

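The plate still moves with the tip (lip at rows 236–250) and the bolts are now beside it at row 288. No stop has been felt yet, so I'll continue in steps of about 1.5 mm.

```bash
python3 -m crank '[[[0.01,0,0],[0,0,0],1],[[0.02,0,0],[0,0,0],1],[[0.03,0,0],[0,0,0],1],[[0.03,0,0],[0,0,0],1]]'
python3 -m crank '[[[0.01,0,0],[0,0,0],1],[[0.02,0,0],[0,0,0],1],[[0.03,0,0],[0,0,0],1],[[0.03,0,0],[0,0,0],1]]'
```

```text
time_s: 8.85
ee_pos: [0.6411, 0.116, 0.053]
ee_rot: [0.678, 0.735, 0.0, 0.001]
contact_force: [0.8, -0.8, 5.8]
grip_width: -0.0001
time_s: 9.35
ee_pos: [0.6408, 0.1199, 0.0529]
ee_rot: [0.678, 0.735, 0.0, 0.001]
contact_force: [0.3, -1.4, 6.2]
grip_width: 0.0003
```

```bash
python3 -m crank '[[[0.01,0,0],[0,0,0],1],[[0.02,0,0],[0,0,0],1],[[0.03,0,0],[0,0,0],1],[[0.03,0,0],[0,0,0],1]]'
python3 - <<'E'
from h import *
p=ctrl.camera_params('wrist');s=ctrl.state();print(s['ee_pos'],s['contact_force'],s['wrist_torque']);im,d=grab('wrist','w5.png')
W=cloud('wrist',d,p)
for v in range(222,262,4): print(v,np.round(W[v,250],4))
d3=np.load('pics/w4.png.npz')['d']
g=[cv2.imread(f'pics/w{i}.png',0)[225:262,245:262].mean(1).round().astype(int) for i in (3,4,5)]
print(np.array(g))
E
```

```text
time_s: 9.85
ee_pos: [0.6404, 0.1246, 0.0526]
ee_rot: [0.679, 0.735, 0.0, 0.001]
contact_force: [1.1, -3.3, 5.6]
grip_width: 0.0004
[0.64039572 0.12463456 0.05262894] [ 1.07953012 -3.28173758  5.59757078] [-0.55224289 -0.17732953  0.04013976]
222 [0.6245 0.1412 0.0243]
226 [0.6251 0.1415 0.0311]
230 [0.6256 0.1416 0.0372]
234 [0.6259 0.1407 0.0402]
238 [0.6259 0.1385 0.0396]
242 [0.626  0.1361 0.0385]
246 [0.626  0.1338 0.0376]
250 [0.6269 0.1372 0.0507]
254 [0.6274 0.1384 0.0578]
258 [0.6277 0.138  0.0608]
[[177 177 176 176 177 177 177 176 168 134  95  81  79  78  79  80  84 100
  123 144 160 170 173 174 171 171 172 174 173 173 171 170 160 120  90  89
   95]
 [195 195 195 194 194 195 193 193 185 148 104  87  86  84  86  86  92 108
  132 153 170 180 183 183 181 180 182 184 183 183 181 180 170 130 100  96
  103]
 [ 30  31  27  29  28  29  32  50  87 122 138 142 141 140 141 145 150 151
  154 154 155 154 140 112  91  86  85  86  86  87  88  97 118 142 162 177
  183]]
```

The lip has moved from row 236 to row 250 in the image, so the tip slid about 5 mm on the plate. The jaw stopped at about 97 mm of travel, close to the expected 100 mm. I'll nudge gently up to the lip to confirm it is seated.

```bash
python3 -m crank '[[[0.01,0,0],[0,0,0],1],[[0.01,0,0],[0,0,0],1]]'; python3 -m crank '[[[0.01,0,0],[0,0,0],1],[[0.01,0,0],[0,0,0],1]]'
python3 - <<'E'
from h import *
p=ctrl.camera_params('wrist');s=ctrl.state();print(s['ee_pos'],s['contact_force'],s['wrist_torque']);im,d=grab('wrist','w6.png')
print(cv2.imread('pics/w6.png',0)[235:280,245:262].mean(1).round().astype(int))
E
```

```text
time_s: 10.15
ee_pos: [0.6402, 0.1255, 0.0522]
ee_rot: [0.678, 0.735, -0.0, 0.001]
contact_force: [1.8, -6.9, 3.2]
grip_width: -0.0004
time_s: 10.4
ee_pos: [0.6402, 0.1257, 0.0521]
ee_rot: [0.679, 0.735, -0.001, 0.001]
contact_force: [2.6, -11.0, 3.1]
grip_width: -0.0002
[0.64016218 0.12565225 0.05205786] [  2.5674742  -11.02055594   3.07653859] [-2.07112546 -0.39188937 -0.02637155]
[ 74 112 135 142 141 142 142 146 152 154 155 155 156 153 140 112  91  87
  86  85  86  87  90 102 122 145 165 179 184 185 184 182 183 184 184 183
 182 173 138 103  78  62  64  72  67]
```

View pics/w6.png

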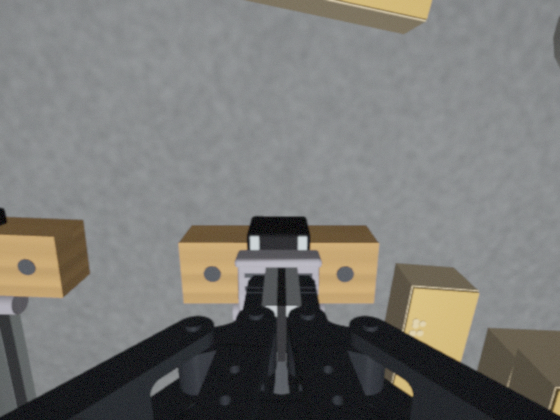

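The stop is firm: an 11 N push moved the tip only 0.2 mm, and the plate is against the tip just short of the bar end. I'll ease the push slightly without dragging the jaw, then lift straight up.

```bash
python3 -m crank '[[[-0.006,0,0],[0,0,0],1],[[-0.012,0,0],[0,0,0],1],[[-0.012,0,-0.03],[0,0,0],1],[[-0.012,0,-0.06],[0,0,0],1],[[-0.012,0,-0.09],[0,0,0],1],[[-0.012,0,-0.12],[0,0,0],1],[[-0.012,0,-0.2],[0,0,0],1],[[-0.012,0,-0.3],[0,0,0],1]]'
python3 -m crank '[[[0,0,-0.3],[0,0,0],1],[[0,0,-0.6],[0,0,0],1],[[-0.2,0,-0.8],[0,0,0],1],[[-0.4,0,-0.8],[0,0,0],1],[[-0.4,0,-0.8],[0,0,0],1]]'
python3 - <<'E'
from h import *
p=ctrl.camera_params('wrist');im,d=grab('wrist','w7.png');W=cloud('wrist',d,p);np.save('pics/w7W.npy',W)
for n in ['empty_thumb','empty_clamp','offcut_mid']:
    print(n,[(round(x['conf'],2),np.round(x['location'],3)) for x in ctrl.spot_in(n,'wrist')][:2])
im,d=grab('top','top2.png')
for n in ['empty_thumb','empty_face','pair_mid','full_jaw','offcut_mid','cartridge_mid']:
    print(n,[(round(x['conf'],2),np.round(x['location'],3)) for x in ctrl.spot_in(n,'top')][:2])
E
```

```text
time_s: 11.45
ee_pos: [0.6388, 0.1268, 0.0963]
ee_rot: [0.679, 0.734, -0.001, -0.001]
contact_force: [0.9, 0.2, 0.2]
grip_width: -0.0002
time_s: 12.08
ee_pos: [0.6445, 0.0658, 0.2182]
ee_rot: [0.679, 0.734, 0.001, 0.0]
contact_force: [-0.1, 1.1, 0.4]
grip_width: -0.0003
empty_thumb []
empty_clamp [(0.71, array([0.643, 0.094, 0.051]))]
offcut_mid [(0.91, array([0.722, 0.084, 0.026]))]
empty_thumb [(0.73, array([0.774, 0.245, 0.179])), (0.52, array([0.645, 0.107, 0.064]))]
empty_face [(0.72, array([0.648, 0.078, 0.062]))]
pair_mid [(0.93, array([ 0.494, -0.134,  0.07 ]))]
full_jaw [(0.67, array([ 0.482, -0.057,  0.055])), (0.15, array([0.4  , 0.493, 0.022]))]
offcut_mid [(0.47, array([0.716, 0.109, 0.033]))]
cartridge_mid [(0.78, array([0.773, 0.243, 0.18 ]))]
```

View pics/w7.png

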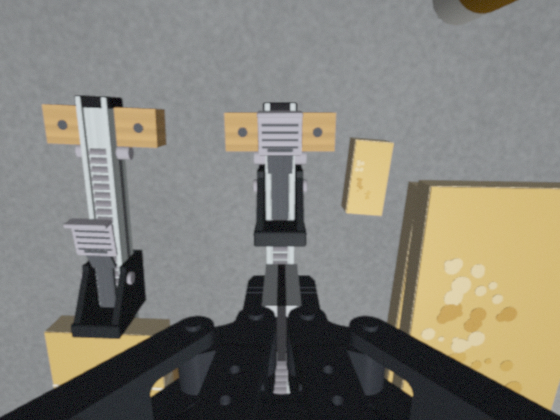

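The wrist view shows the jaw's ribs (ends at row 166) up against the bolt heads (row 158), the plate over the left cradle at (280,132), and the offcut in place. I'll check plate height and travel numerically.

```bash
python3 - <<'E'
from h import *
W=np.load('pics/w7W.npy')
for v in list(range(104,160,4)): print(v,np.round(W[v,280],4))
W1=np.load('pics/w1W.npy')
for v in range(150,176,3): print(v,np.round(W[v,[262,298]],4).tolist())
for f in ('top1','top2'):
    T=cloud('top',np.load(f'pics/{f}.png.npz')['d']); m=(T[...,2]>.066)&(T[...,2]<.1)&(abs(T[...,0]-.645)<.03)&(T[...,1]>-.08)&(T[...,1]<.16); print(f,T[m][:,1].min(),T[m][:,1].max())
E
python3 - <<'E'
import cv2
im=cv2.imread('pics/w7.png')[90:260,210:350];cv2.imwrite('pics/c7.png',cv2.resize(im,None,fx=3.5,fy=3.5,interpolation=cv2.INTER_CUBIC))
E
```

```text
104 [0.6388 0.1408 0.0399]
108 [0.6391 0.1375 0.039 ]
112 [0.6394 0.1347 0.0721]
116 [0.6396 0.1317 0.0721]
120 [0.6398 0.1284 0.0633]
124 [0.6401 0.1253 0.0629]
128 [0.6403 0.1221 0.0618]
132 [0.6406 0.119  0.0628]
136 [0.6408 0.1158 0.0618]
140 [0.6411 0.1126 0.062 ]
144 [0.6413 0.1093 0.0609]
148 [0.6416 0.106  0.0602]
152 [0.6418 0.1027 0.06  ]
156 [0.6421 0.0992 0.0586]
150 [[0.6268, 0.1032, 0.0603], [0.6566, 0.1055, 0.0606]]
153 [[0.627, 0.1007, 0.0599], [0.6569, 0.1029, 0.0593]]
156 [[0.6258, 0.0942, 0.03], [0.6588, 0.0967, 0.0292]]
159 [[0.626, 0.0913, 0.0291], [0.659, 0.094, 0.0297]]
162 [[0.6261, 0.0884, 0.0279], [0.6593, 0.0911, 0.0288]]
165 [[0.6258, 0.0838, 0.0169], [0.6603, 0.0865, 0.0169]]
168 [[0.6267, 0.0837, 0.0334], [0.6596, 0.0862, 0.033]]
171 [[0.6274, 0.0835, 0.0482], [0.6589, 0.086, 0.048]]
174 [[0.6277, 0.0811, 0.0494], [0.6592, 0.0834, 0.0482]]
top1 -0.07151924429289248 0.041233859555815836
top2 0.026838357997045263 0.11965828289047009
```

View pics/c7.png

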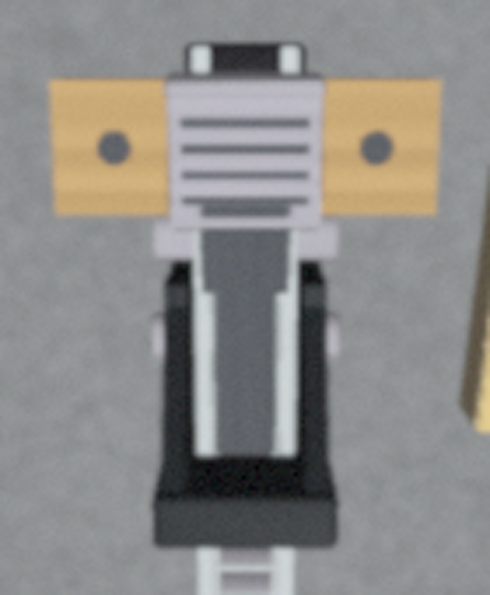

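The lever is up: plate at 62 mm and lip at 72 mm, as at the start. Travel is about 97 mm. The rib-to-bolt gap reads 0–2 mm, so I'll take one closer look from straight above it.

```bash
python3 -m crank '[[[-0.2,0,0],[0,0,0],1],[[-0.3,0,0.2],[0,0,0],1],[[-0.3,0,0.45],[0,0,0],1],[[-0.3,0,0.6],[0,0,0],1],[[-0.3,0,0.6],[0,0,0],1]]'
python3 - <<'E'
from h import *
p=ctrl.camera_params('wrist');im,d=grab('wrist','w8.png');np.save('pics/w8W.npy',cloud('wrist',d,p))
Rm=cv2.Rodrigues(np.array(p['rvec'],float))[0];print('cam',-Rm.T@np.ravel(p['tvec']))
q,_=cv2.projectPoints(np.array([[.643,.085,.03]]),np.array(p['rvec'],float),np.array(p['tvec'],float),np.array(p['mtx']),None);u,v=q.ravel().astype(int);print(u,v)
v=max(v,75);c=im[v-75:v+75,u-110:u+110];cv2.imwrite('pics/c8.png',cv2.resize(c,None,fx=3.5,fy=3.5,interpolation=cv2.INTER_CUBIC))
E
```

```text
time_s: 13.25
ee_pos: [0.6469, 0.0218, 0.1253]
ee_rot: [0.679, 0.735, -0.001, -0.002]
contact_force: [0.5, -0.3, 1.1]
grip_width: -0.0004
cam [0.6427974  0.09461602 0.26726452]
282 122
```

View pics/c8.png

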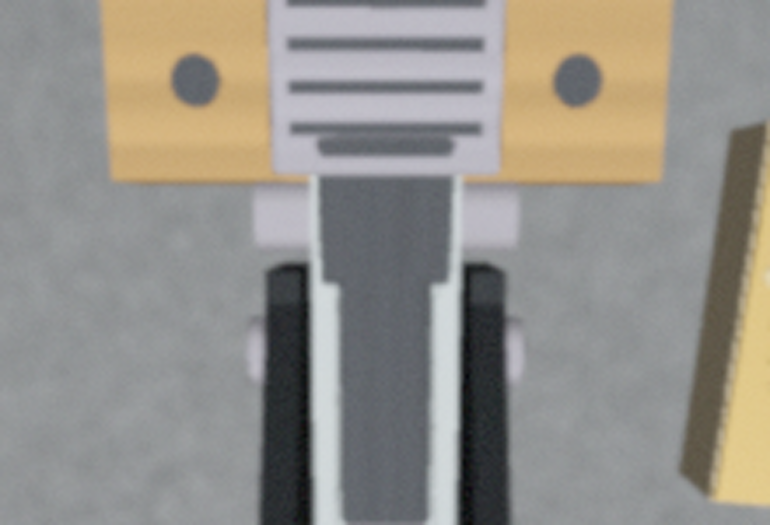

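The close view shows a strip of about 2–2.5 mm between the bolt edge (row 248) and the rib end (row 262). I'll use the full clamp, whose travel is known to be 0.064, as a reference to get the empty jaw's actual travel.

Run:
```python
from h import *
def lipbolt(W,x0,slope,name):
    a=np.array([-slope,1,0])/np.hypot(slope,1);n=np.array([a[1],-a[0],0])
    # across coordinate relative to bar line through x0 at y=0
    c=(W-np.array([x0,0,0]))@n; s=W@a; z=W[...,2]
    lip=(abs(c)<.017)&(z>.069)&(z<.0755)
    bolt=(abs(c)>.0145)&(abs(c)<.021)&(z>.026)&(z<.034)
    S=s[lip]; B=s[bolt&(s>.075)&(s<.105)]
    print(name,'lip n',len(S),np.round(np.percentile(S,[2,50,98]),4) if len(S) else '','bolt',len(B),np.round(np.percentile(B,[2,50,98]),4) if len(B) else '')
for f in ('w1W','w7W','w8W'):
    W=np.load(f'pics/{f}.npy')
    m=(abs(W[...,2]-.0395)<.003)&(W[...,1]>.03)&(W[...,1]<.135)
    for nm,lo,hi in (('empty',.62,.68),('full',.45,.52)):
        P=W[m&(W[...,0]>lo)&(W[...,0]<hi)]
        if len(P)<200: continue
        k=np.polyfit(P[:,1],P[:,0],1); print(f,nm,len(P),np.round(k,4)); 
        P=W[(W[...,0]>lo)&(W[...,0]<hi)]
        lipbolt(P,k[1],-k[0],f+nm)
```

```text
w1W empty 2205 [-0.0761  0.6495]
w1Wempty lip n 285 [-0.0144 -0.012  -0.0105] bolt 182 [0.0752 0.0799 0.0848]
w1W full 3243 [-0.0321  0.4827]
w1Wfull lip n 1337 [-0.1577 -0.1071  0.0159] bolt 319 [0.0757 0.0903 0.1044]
w7W empty 582 [-0.0842  0.6506]
w7Wempty lip n 457 [-0.0293  0.0769  0.0806] bolt 2 [0.0765 0.0777 0.079 ]
w7W full 2472 [-0.0333  0.4828]
w7Wfull lip n 745 [-0.1273 -0.0805  0.0155] bolt 256 [0.0754 0.0905 0.1045]
w8W empty 1166 [-0.0451  0.6475]
w8Wempty lip n 941 [0.0095 0.1023 0.1054] bolt 157 [0.076  0.0919 0.1047]
w8W full 4364 [0.0707 0.4781]
w8Wfull lip n 781 [-0.0886 -0.0551  0.0665] bolt 0
```

Run:
```python
from h import *
for f in ('w1W','w7W'):
    W=np.load(f'pics/{f}.npy').reshape(-1,3)
    for nm,x0,sl,lr in (('empty',.6495,.077,(.02,.05) if f=='w1W' else (.12,.15)),('full',.4827,.0325,(-.01,.05))):
        a=np.array([-sl,1,0])/np.hypot(sl,1);n=np.array([a[1],-a[0],0]);V=W-[x0,0,0];c=V@n;s=V@a;z=V[:,2]
        S=s[(abs(c)<.016)&(z>.069)&(z<.076)&(s>lr[0])&(s<lr[1])]
        B=s[(abs(c)>.0165)&(abs(c)<.022)&(z>.025)&(z<.034)&(s>.07)&(s<.115)]
        bl,sl_=np.percentile(B,[3,97]),np.percentile(S,[3,50,97])
        print(f,nm,len(S),np.round(sl_,4),len(B),np.round(bl,4),'lip-boltmid',round(sl_[1]-bl.mean(),4))
```

```text
w1W empty 271 [0.0349 0.0373 0.0388] 475 [0.0889 0.1142] lip-boltmid -0.0642
w1W full 284 [0.0275 0.0299 0.0316] 381 [0.0816 0.114 ] lip-boltmid -0.0679
w7W empty 248 [0.1313 0.1332 0.1351] 223 [0.0852 0.1136] lip-boltmid 0.0338
w7W full 232 [0.0276 0.0304 0.0318] 324 [0.0816 0.1139] lip-boltmid -0.0673
```

The full clamp's lip-to-bolt distance (−51.7 mm at travel 0.064) matches the empty clamp's at the start (−51.6 mm). The empty jaw therefore started at 0.064 and moved 95.5–96 mm, which puts it at 0.160, against the stop. The narrow strip at the bolts is part of the design. The lever is up and the robot is clear.

```bash
python3 -c "
from station import ctrl
print(ctrl.close_job()); s=ctrl.state(); print(s['time_s'],s['ee_pos'],s['contact_force'])"
```

```text
the job is handed in; nothing more can be done
None
the job is handed in; nothing more can be done
```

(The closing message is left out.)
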